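# Set the length stop: free the slider's brake and push it to the red stop

## Robot

A 6-joint arm with a two-finger parallel gripper is mounted at the origin on the work surface; the furniture and walls round the work are solid. World frame = base frame: x ahead of the robot, y to its left, z up, the work surface at z = 0. Lengths are in mm, angles in rad, forces in N, time in s.
With the tool pointing down it reaches from about 250 to 725 mm from the base axis. Payload 4 kg.
Tool frame: the origin (TCP) lies on the centre line of the jaws, within the pads' length; the fingertips stand 22 mm ahead of it and the grasp point (between the pads) lies 3 mm ahead of it; z points along the fingers, y is the line along which they close (so a half turn about z gives the same grasp; the last joint's range is limited). The gripper opens to 85 mm and grips with 20 to 120 N. Pads are 22 mm wide; open, the fingers measure 114 mm over their backs; the gripper's body (76 mm by 85 mm) begins 54 mm behind the grasp point. The pads swing forward as they close: fully open they stand 13 mm farther back than shut.
Start: joints at [1.275, 0.241, 0.005, 1.335, 0, 1.571], TCP at [145.751, 478.285, 218.506] pointing down, gripper open.
Joint ranges: [-2.72, 2.72], [-1.05, 1.87], [-1.09, 1.28], [-1.99, 2.15], [-1.42, 1.44], [-3.14, 3.14]. Speed limits (rad/s): [2.79, 2.79, 3.14, 3.14, 3.14, 3.14].

## Interface

Orientations are given as a unit quaternion [x, y, z, w].
In Python, from cell import r gives the robot as it stands. The module is installed in compiled form; this text tells all that it offers.
- The arm moves only by the tool arm_command, never from a script. Its argument "rows" is a list that holds one entry, the list of rows, each a list of 6 numbers: the shift along the world's x, y, z in cm, then the turn, a rotation vector about the world's x, y, z in rad. In form: [[[dx, dy, dz, rx, ry, rz], ...]]. A call has 1 to 20 rows; each row shifts and turns the commanded pose from where the row before left it; what a row does not reach is not made up. A row lasts 1/10 s, in which the tool goes at most 50 mm and 8.59 degrees, less where a joint would pass 70% of its speed; a pose out of reach is approached as far as the arm can. A call is refused whole if a number of a shift passes 5 or a number of a turn 0.15, either way. A call with a gripper value outside its range is refused whole. "hand" is the opening in per cent of the stroke, from 0 (shut) to 100 (fully open), set as the call begins (left out, the last holds). The fingers move at their own pace and stop on an object; "grip_force" is the grip in N (left out, the last holds). Time passes only in rows, so rows that do not move let the fingers close. It gives the time, the measured TCP pose, the force, the opening and the grip force at its end, in the units of the state.
- r.get_state(): the state, without advancing time (a new reading comes with each control period).
- r.get_image(name): name is "scene" or "side" or "wrist"; returns a dict with "img" (480x640x3 uint8, red, green, blue), "z_map" (480x640 float32, mm along the optical axis (not along the pixel's ray), 0 where there is no reading), "fx", "fy", "cx", "cy" (pixels), "R" (3x3) and "t" (3): a world point X has camera coordinates R X + t; the wrist camera has in their place "T_tool_cam" (4x4, takes a point from camera to tool coordinates, whose origin is the TCP and whose axes are the flange's). Camera axes: x right, y down, z forward; pixel columns grow to the right and rows downward; lengths in mm; the calibration is good to about 2 mm. The wrist camera is an equidistant fisheye: a pixel r from the principal point sees the ray r / f radians off the axis. A picture is of the moment at which its call begins: read the wrist's pose just before it.
- r.close_job(): hands the job in; it is judged then, once.
The state is a dict: "time": time; "joints": joint angles; "joint_vel": joint speeds; "joint_torque": joint torques, N m; "tool_pos": TCP position; "ee_rot": TCP orientation; "wrist_force": force on the tool from outside, world axes, zero at the start; "torque": the same for the moment, N m; "finger_gap": finger opening in mm; "grip_force": force on a finger pad.
Only numpy, scipy, OpenCV 4.12 (cv2) and the standard library are available. Lean on these libraries where they do the work, as an engineer would, in place of code of your own. Each camera call takes 0.05 s, during which the arm holds its last target. There are 200 camera calls.

## Task

Set the length stop on the graduated rail for the next cut: with your fingertips, press down the yellow pad in the middle of the grey slider to free its brake, keep it pressed and push the slider along the rail until it rests against the red stop (not the blue one). Then let the pad spring back up and take the hand away, leaving the slider against the red stop. Do not force the slider along with its brake on, and do not grasp, lift or shift the bar, the tin or the block lying nearby.

Things in the scene. Friction and masses are not known exactly. Their poses are not given: they have to be found in the camera images.
- rail: Graduated aluminium and dark steel rail fixed to the bench, 400 mm long along its y axis, 50 mm wide, top 51 mm above the bench, on standoffs that leave 23 mm below it; origin on the bench under its middle. White scale strip along its -x edge. Its two feet are 90 mm wide in x, 8 mm high, at the rail's ends.
- slider (a joint): Position of the grey slider along the rail's +y axis, m, 0 = middle of the rail; its hard limits are -0.14 and 0.14. With the yellow pad up a friction brake holds it (12 to 16 N to drag it, which is not allowed). With the pad down 2 mm or more the brake is off and about 2 N slides it; it stays where it is left.
- release_pad (a joint): Travel of the yellow pad, m: 0 = up (brake on), 0.006 = fully down, a solid stop. A spring returns it: the first 0.5 mm take about 1 N, then it needs 7 to 8 N to go on, rising to about 9 N fully down.
- pad_top (a point): Centre of the top face of the yellow pad (77 mm above the bench when up); moves with slider and pad. The pad is 42 mm across the rail and 52 mm along it, and fills the gap of 56 mm between the slider's two end ridges, which stand 12 mm higher than the raised pad; the gap is open at the rail's two sides. A fingertip pressing the pad drags the slider along, or pushes on a ridge.
- slider_mid (a point): Centre of the grey slider, on the rail's centre line, 51 mm above the bench. The slider is 84 mm along the rail (ends 42 mm either side of this point), 64 mm across, its end ridges 89 mm above the bench. It has the rail's axes.
- stop_red_mid (a point): Centre of the red-topped stop block fixed across the rail, on the rail's centre line, 51 mm above the bench. It is 24 mm along the rail, 65 mm across, top 81 mm above the bench, with a 16 mm thumb screw out to 48 mm on its -x side. It stands beyond one end of the slider, on either side. The slider rests against it when slider_mid is 54 mm from this point.
- stop_blue_mid (a point): Centre of the blue-topped stop block at the slider's other end, otherwise the same as the red one. Not the one to use.
- bar_hex: Loose brass hexagon bar, 25 x 85 x 22 mm, lying on the bench by the rail; origin at its underside. Leave alone.
- flux_tin: Loose round olive-yellow tin, 65 mm across, 31 mm high, on the bench by the rail; origin at its underside. Leave alone.
- block_steel: Loose steel block 40 x 55 x 30 mm on the bench by the rail; origin at its underside. Leave alone.

How it is judged (in metres and radians):
On the way, in this order (a step that is already met when the one before it is completed fails the run):
1. the yellow pad is pressed down while the slider is still away from the red stop (value of joint release_pad above 0.002 m and horizontal distance between slider_mid and stop_red_mid above 0.06 m), for 0.1 s.
2. with the pad still down, the slider reaches the red stop (value of joint release_pad above 0.001 m and horizontal distance between slider_mid and stop_red_mid below 0.0565 m), for 0.05 s.
At the end, for the whole second after the job is handed in: The slider stands still against the red stop (gap under 2.5 mm) and the yellow pad is up again (within 0.8 mm) (horizontal distance between slider_mid and stop_red_mid below 0.0565 m and value of joint release_pad below 0.0008 m and velocity of joint slider between -0.003 and 0.003 m/s); the robot touches nothing.
It fails at once if the slider is forced along with its brake on (faster than 12 mm/s with the pad up) (value of joint release_pad below 0.0004 m and (velocity of joint slider above 0.012 m/s or velocity of joint slider below -0.012 m/s)).
It fails at once if the hexagon bar is lifted or shifted by more than 15 mm (distance of bar_hex from where it was at the start of the episode above 0.015 m).
It fails at once if the tin is lifted or shifted by more than 15 mm (distance of flux_tin from where it was at the start of the episode above 0.015 m).
It fails at once if the steel block is lifted or shifted by more than 15 mm (distance of block_steel from where it was at the start of the episode above 0.015 m).
It also fails if it takes over 32 s, if anything falls off the work surface, if the arm or the gripper's body presses on something with over 40 N, if the wrist force passes 120 N, or if a joint passes its speed limit or range.

## Working session

There is one attempt and no reset: what is moved stays moved. The work goes in short steps, Python scripts to look and compute and a tool call to move; the robot and the scene stay as the last step left them, time stands still between calls to the robot, and variables do not carry over. Pictures are saved under pics/ and viewed, at most 10 in all, crops included, and the job is handed in when it is done.

Besides the shell and the picture viewer there is one more tool, called after "Request:" as a command line: name --argument value ..., lists and objects as JSON in quotes. arm_command: Moves the arm, as the interface text tells. Its arguments: {"type":"object","properties":{"rows":{"type":"array","items":{"type":"array","items":{"type":"array","items":{"type":"number"}}}},"hand":{"type":"number"},"grip_force":{"type":"number"}},"required":["rows"]}

```bash
mkdir -p pics
cat > h.py <<'E'
import numpy as np, cv2
from cell import r
def grab(n,fn=None):
    d=r.get_image(n)
    if fn: cv2.imwrite('pics/'+fn,cv2.cvtColor(d['img'],cv2.COLOR_RGB2BGR))
    return d
def cloud(d):
    v,u=np.mgrid[0:480,0:640]; z=d['z_map'].astype(float)
    P=np.stack([(u-d['cx'])/d['fx']*z,(v-d['cy'])/d['fy']*z,z],-1)
    return (P-np.array(d['t']))@np.array(d['R'])   # R^T (P-t)
E
python3 - <<'E'
from h import *
s=r.get_state();print(s['time'],s['tool_pos'],s['ee_rot'],s['wrist_force'],s['finger_gap'])
for n in('scene','side'):
    d=grab(n,n+'1.png');P=cloud(d);print(n,d['fx'],(-np.array(d['R']).T@d['t']).round())
    hsv=cv2.cvtColor(d['img'],cv2.COLOR_RGB2HSV)
    for c,lo,hi in(('red',(0,140,80),(6,255,255)),('yel',(20,140,120),(33,255,255)),('blue',(100,140,60),(125,255,255))):
        m=cv2.inRange(hsv,lo,hi);k,l,st,ce=cv2.connectedComponentsWithStats(m)
        for i in range(1,k):
            if st[i,4]>60:
                q=P[(l==i)&(d['z_map']>0)]; print(c,st[i],ce[i].round(),np.median(q,0).round(1) if len(q) else None)
E
```

```text
0.0 [145.56701277 477.64835418 217.62162446] [ 1.47356427e-01  9.89082902e-01 -1.03836550e-03 -1.34237106e-04] [-0.00442537  0.12254893 -0.26093657] 85.39951903263754
scene 486.5519433551038 [ 164. -442.  644.]
red [408 116  37  16 402] [428. 125.] [1032.9  511.8   12.5]
red [327 152  37  26 597] [346. 163.] [725.3 447.8  12.9]
red [294 205  34  18 329] [310. 214.] [507.9 226.3  78.2]
red [380 408  12  49 402] [385. 431.] [ 406.  -182.3    8. ]
red [410 411  20  69 652] [421. 447.] [ 438.3 -228.8    8.2]
red [389 458  13  22 161] [395. 468.] [ 389.7 -230.6    8.5]
yel [565 186  24  16 113] [576. 193.] [ 651.9 -172.2  318.8]
blue [363 295  35  24  90] [382. 309.] [494.8 -43.3  76.6]
side 491.566542619656 [ 344. -521.  648.]
red [463 129  32  17 321] [479. 138.] [1018.3  519.7   15.4]
red [364 156  33  28 620] [383. 168.] [726.4 447.   15.9]
red [300 205  34  14 325] [316. 212.] [509.6 224.   81. ]
red [306 414  22  47 413] [315. 436.] [ 407.1 -183.2   10.5]
red [326 425  39  55 582] [349. 456.] [ 446.  -223.4   10.6]
red [305 464  12  16 138] [311. 472.] [ 391.  -229.2   10.9]
yel [523 216  13  23 152] [528. 226.] [ 650.6 -173.1  320.6]
yel [314 243  27  18 365] [327. 252.] [500.4 110.6  77.6]
yel [253 276  35  17  88] [271. 287.] [393.4  93.1  31.1]
blue [323 304  42  18 526] [344. 313.] [489.1 -37.4  81.3]
```

View pics/side1.png

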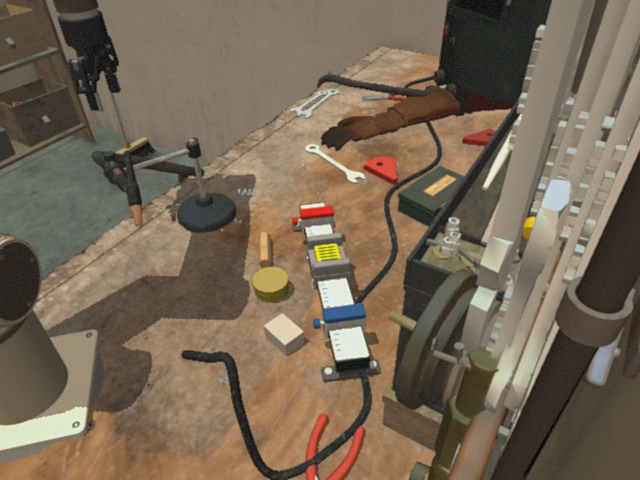

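View pics/scene1.png

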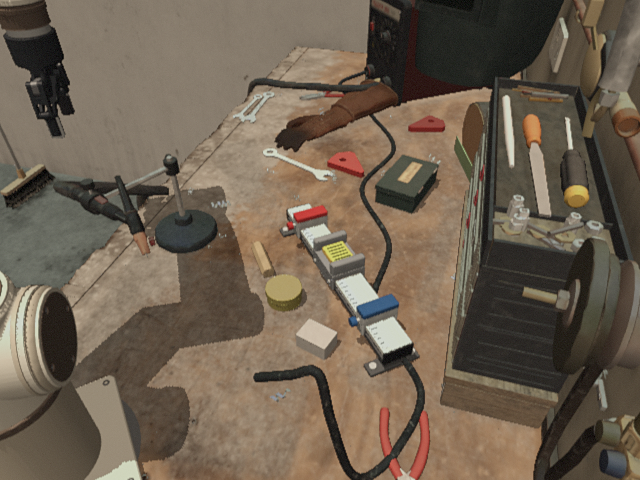

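Both views show the red stop at the far end of the rail (316,212 in side), the yellow pad at (327,252) and the blue stop at the near end (344,313). The torch stand (scene ~(170,160)–(185,230)) is near the arm's path. Next I'll refine the pad position and rail axis and locate the stand.

Run:
```python
from h import *
for n in('scene','side'):
    d=grab(n);P=cloud(d);R=np.array(d['R']);C=-R.T@d['t']
    hsv=cv2.cvtColor(d['img'],cv2.COLOR_RGB2HSV)
    for c,lo,hi,h in(('red',(0,140,80),(6,255,255),81),('yel',(22,140,120),(33,255,255),77),('blue',(100,120,50),(125,255,255),81)):
        m=(cv2.inRange(hsv,lo,hi)>0)
        # top faces by depth and area
        m&=(abs(P[...,2]-h)<7)&(abs(P[...,0]-500)<60)
        v,u=np.nonzero(m)
        rays=np.stack([(u-d['cx'])/d['fx'],(v-d['cy'])/d['fy'],np.ones(len(u))],-1)@R
        X=C+rays*((h-C[2])/rays[:,2])[:,None]
        rc=cv2.minAreaRect(X[:,:2].astype(np.float32))
        print(n,c,len(u),X.mean(0).round(1),np.median(P[m][:,2]).round(1),np.round(rc[0],1),np.round(rc[1],1),round(rc[2],1))
    # obstacles higher than 95 in the working corridor
    q=P[(d['z_map']>0)&(P[...,2]>95)&(P[...,0]>100)&(P[...,0]<620)&(P[...,1]>-80)&(P[...,1]<480)]
    g=np.round(q[:,:2]/40).astype(int);
    for k in np.unique(g,axis=0):
        w=q[(g==k).all(1)]
        if len(w)>8: print(k*40,len(w),w[:,2].min().round(),w[:,2].max().round(),end=';')
    print()
```

```text
scene red 287 [506.2 224.6  81. ] 78.5 [506.3 224.2] [28.7 65. ] 87.0
scene yel 7 [481.5 105.6  77. ] 74.6 [482.5 104. ] [15.6 39.2] 28.5
scene blue 509 [486.5 -36.8  81. ] 78.7 [486.6 -36.9] [26.2 64.8] 86.5
[120 320] 87 152.0 179.0;[120 360] 104 148.0 176.0;[120 400] 901 142.0 347.0;[120 440] 1784 128.0 457.0;[120 480] 150 132.0 431.0;[160 240] 127 169.0 189.0;[160 280] 232 164.0 189.0;[160 320] 428 151.0 207.0;[160 360] 16 165.0 179.0;[160 400] 10 287.0 343.0;[160 440] 2350 101.0 457.0;[160 480] 294 96.0 447.0;[200 160] 177 150.0 181.0;[200 200] 472 169.0 211.0;[200 240] 321 179.0 242.0;[200 320] 33 162.0 169.0;[200 360] 58 161.0 169.0;[200 480] 135 95.0 445.0;[240 360] 126 159.0 170.0;[280 360] 338 96.0 185.0;[280 400] 38 96.0 185.0;[320 360] 75 99.0 181.0;[320 400] 22 100.0 180.0;[600 -80] 173 101.0 312.0;
side red 306 [509.1 225.6  81. ] 80.8 [509.1 224.8] [33.1 64.1] 86.3
side yel 364 [500.7 111.8  77. ] 77.5 [500.8 112.3] [41.7 42.2] 84.0
side blue 539 [489.4 -36.6  81. ] 81.1 [489.2 -36.6] [27.8 62.8] 86.9
[120 320] 31 165.0 181.0;[120 360] 34 158.0 174.0;[120 400] 629 147.0 350.0;[120 440] 1043 119.0 438.0;[120 480] 58 135.0 433.0;[160 240] 72 175.0 193.0;[160 280] 134 174.0 192.0;[160 320] 322 153.0 211.0;[160 400] 24 287.0 346.0;[160 440] 1726 109.0 438.0;[160 480] 245 106.0 429.0;[200 160] 151 153.0 185.0;[200 200] 382 169.0 214.0;[200 240] 230 187.0 245.0;[200 320] 23 164.0 173.0;[200 360] 80 162.0 173.0;[200 480] 153 95.0 428.0;[240 360] 112 162.0 173.0;[280 360] 290 95.0 187.0;[280 400] 24 104.0 188.0;[320 360] 101 96.0 187.0;[320 400] 30 97.0 188.0;[600 -80] 29 284.0 313.0;
```

Request:
arm_command --rows '[[[0,0,3,0,0,0],[0,0,4,0,0,0],[0,0,3.3,0,0,0],[2.5,-2.6,0,0,0,0.016],[2.5,-2.6,0,0,0,0.016],[2.5,-2.6,0,0,0,0.016],[2.5,-2.6,0,0,0,0.016],[2.5,-2.7,0,0,0,0.016],[2.5,-2.7,0,0,0,0.016],[2.5,-2.7,0,0,0,0.016],[2.5,-2.7,0,0,0,0.016],[2.5,-2.7,0,0,0,0.016],[2.5,-2.6,0,0,0,0.016],[2.5,-2.6,0,0,0,0.016],[2.6,-2.6,0,0,0,0.016],[2.6,-2.6,0,0,0,0.015],[2.6,-2.6,0,0,0,0.014],[0,0,0,0,0,0],[0,0,0,0,0,0],[0,0,0,0,0,0]]]' --hand 0

```text
time: 2.2
tool_pos: [498.1, 109.8, 321.4]
ee_rot: [0.037, 0.999, 0.0, -0.0]
wrist_force: [-0.4, 0.2, 0.1]
finger_gap: 0.1
grip_force: 0.0
```

Request:
arm_command --rows '[[[0,0,-4,0,0,0],[0,0,-5,0,0,0],[0,0,-4,0,0,0],[0,0,-2,0,0,0],[0,0,0,0,0,0],[0,0,0,0,0,0]]]'

```text
time: 2.8
tool_pos: [498.5, 110.2, 172.4]
ee_rot: [0.037, 0.999, 0.0, 0.0]
wrist_force: [1.0, -1.3, -0.1]
finger_gap: 0.0
grip_force: 0.0
```

```bash
cat >> h.py <<'E'
from scipy.spatial.transform import Rotation as Ro
def wrist(fn):
    s=r.get_state(); d=grab('wrist',fn); T=np.array(d['T_tool_cam']); Rw=Ro.from_quat(s['ee_rot']).as_matrix()
    def cast(u,v,h):
        a=(np.asarray(u,float)-d['cx'])/d['fx'];b=(np.asarray(v,float)-d['cy'])/d['fy'];t=np.hypot(a,b)+1e-9
        c=np.stack([a/t*np.sin(t),b/t*np.sin(t),np.cos(t)],-1)@(Rw@T[:3,:3]).T
        o=np.array(s['tool_pos'])+Rw@T[:3,3]
        return o+c*((h-o[2])/c[...,2])[...,None]
    return s,d,cast
E
python3 - <<'E'
from h import *
s,d,cast=wrist('w1.png'); print(s['tool_pos'],s['time'])
hsv=cv2.cvtColor(d['img'],cv2.COLOR_RGB2HSV)
for c,lo,hi,h in(('red',(0,140,80),(6,255,255),81),('yel',(22,140,120),(33,255,255),77),('blue',(100,120,50),(125,255,255),81)):
    m=cv2.inRange(hsv,lo,hi);k,l,st,ce=cv2.connectedComponentsWithStats(m)
    for i in range(1,k):
        if st[i,4]>150:
            v,u=np.nonzero(l==i);X=cast(u,v,h);rc=cv2.minAreaRect(X[:,:2].astype(np.float32));print(c,st[i],np.round(rc[0],1),np.round(rc[1],1),round(rc[2],1))
E
```

```text
[498.51608054 110.19893756 172.3982654 ] 2.8
red [ 27 145  47  32 545] [ 411.8 -113.5] [58.9 12.4] 61.4
red [  8 165  51  57 631] [ 437.2 -143.7] [77.7 14.6] 40.9
red [481 178  19  14 241] [464.9 227.5] [14.7  9.5] 88.6
red [ 472  201   40   84 2570] [509.4 231. ] [27.4 65.2] 86.1
red [ 559  341   66   52 1977] [669.5 376.9] [70.9 81.7] 28.4
yel [ 292   59   81   79 4927] [400.9 119. ] [53.2 53.4] 85.9
yel [ 292  213   72   56 3330] [499.9 108.7] [50.1 40.8] 85.8
blue [141 179  17  12 179] [446.2 -17.4] [13.7  8.1] 83.2
blue [ 129  202   38   80 2258] [489.7 -28.3] [26.1 63.4] 85.7
```

View pics/w1.png

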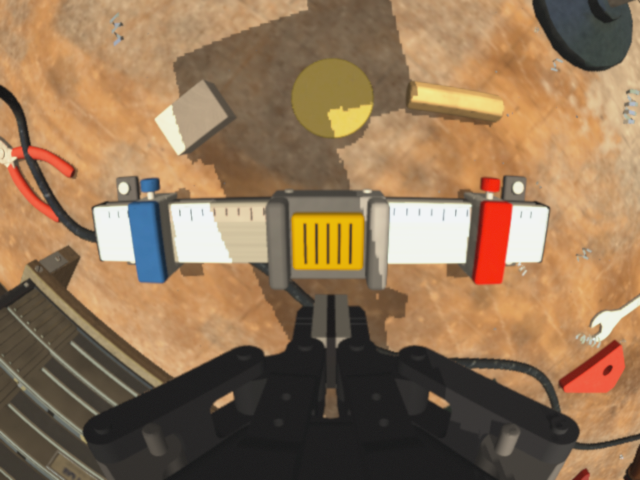

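The wrist view shows the pad centred at (328,241), i.e. world (500,108.7), aligned with the hand. Red is right at (492,243), which is +y. I'll go down.

Request:
arm_command --rows '[[[0.1,-0.15,-2,0,0,0],[0,0,-2.5,0,0,0],[0,0,-1.5,0,0,0],[0,0,-0.6,0,0,0],[0,0,0,0,0,0],[0,0,0,0,0,0]]]'

```text
time: 3.45
tool_pos: [501.0, 108.1, 107.1]
ee_rot: [0.037, 0.999, 0.0, 0.001]
wrist_force: [0.1, 1.2, -0.9]
finger_gap: 0.1
grip_force: 0.0
```

Request:
arm_command --rows '[[[0,0,-0.2,0,0,0],[0,0,-0.2,0,0,0],[0,0,-0.2,0,0,0],[0,0,-0.1,0,0,0],[0,0,0,0,0,0],[0,0,0,0,0,0]]]'

```text
time: 4.05
tool_pos: [499.7, 107.8, 98.4]
ee_rot: [0.037, 0.999, -0.0, -0.0]
wrist_force: [0.1, 0.2, -0.3]
finger_gap: 0.5
grip_force: 0.0
```

Request:
arm_command --rows '[[[0,0,-0.1,0,0,0],[0,0,-0.1,0,0,0],[0,0,0,0,0,0],[0,0,0,0,0,0]]]'

```text
time: 4.45
tool_pos: [499.7, 107.8, 96.5]
ee_rot: [0.037, 0.999, -0.0, -0.0]
wrist_force: [-1.0, 0.1, 0.6]
finger_gap: 0.3
grip_force: 0.0
```

Request:
arm_command --rows '[[[0,0,-0.1,0,0,0],[0,0,-0.1,0,0,0],[0,0,0,0,0,0],[0,0,0,0,0,0]]]'

```text
time: 4.85
tool_pos: [499.7, 107.8, 94.4]
ee_rot: [0.037, 0.999, -0.0, -0.0]
wrist_force: [0.7, -0.0, -0.2]
finger_gap: 0.2
grip_force: 0.0
```

Request:
arm_command --rows '[[[0,0,-0.1,0,0,0],[0,0,-0.1,0,0,0],[0,0,0,0,0,0],[0,0,0,0,0,0]]]'

```text
time: 5.25
tool_pos: [499.7, 107.8, 92.4]
ee_rot: [0.037, 0.999, -0.0, -0.0]
wrist_force: [-0.3, 0.0, 1.2]
finger_gap: 0.0
grip_force: 0.0
```

Run:
```python
from h import *
d=grab('side');cv2.imwrite('pics/s2.png',cv2.resize(cv2.cvtColor(d['img'][170:310,240:420],cv2.COLOR_RGB2BGR),None,fx=4,fy=4,interpolation=2))
s=r.get_state();print(s['tool_pos'],s['wrist_force'])
```

```text
[499.74087543 107.78759989  92.50132423] [-0.07851549 -0.35679986 -1.15543038]
```

View pics/s2.png

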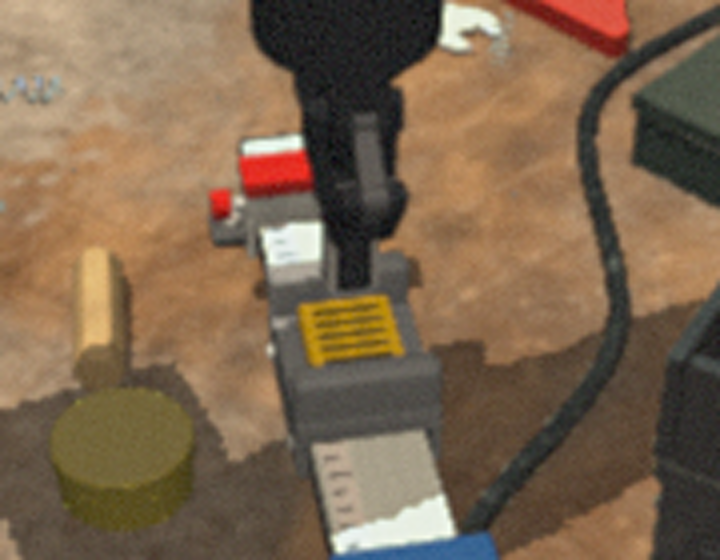

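The picture shows the shut fingertips ending at about (328,242), still above the pad, with the pad not pressed. I'll work out the tip height from this pixel.

Run:
```python
from h import *
for n in('side','scene'):
    d=grab(n);R=np.array(d['R'])
    for h in(70,77,83,90,95,100):
        p=R@np.array([499.7,107.8,h])+d['t'];print(n,h,(d['fx']*p[0]/p[2]+d['cx']).round(1),(d['fy']*p[1]/p[2]+d['cy']).round(1))
    if n=='scene':cv2.imwrite('pics/s3.png',cv2.resize(cv2.cvtColor(d['img'][170:310,240:420],cv2.COLOR_RGB2BGR),None,fx=4,fy=4,interpolation=2))
    P=cloud(d);m=(abs(P[...,0]-500)<25)&(abs(P[...,1]-108)<22)&(P[...,2]>60)&(P[...,2]<180);print(np.percentile(P[m][:,2],[1,5,20,50]))
    q=P[m&(P[...,2]>84)];print(q[np.argsort(q[:,2])][::15][:8].round())
```

```text
side 70 326.8 256.1
side 77 326.8 253.1
side 83 326.7 250.5
side 90 326.7 247.5
side 95 326.7 245.3
side 100 326.6 243.1
[65.70569843 67.52903781 76.90029914 78.48431906]
[[497. 102. 105.]
 [510. 103. 111.]
 [506.  94. 115.]
 [499.  95. 117.]
 [499.  96. 119.]
 [489. 103. 122.]
 [490. 102. 125.]
 [492. 101. 127.]]
scene 70 337.4 254.0
scene 77 337.5 251.1
scene 83 337.6 248.5
scene 90 337.6 245.5
scene 95 337.7 243.3
scene 100 337.8 241.1
[ 62.88077584  66.69592129  74.41674337 105.64035263]
[[507. 102. 102.]
 [490. 114. 109.]
 [490. 100. 112.]
 [491. 102. 115.]
 [491.  97. 116.]
 [501.  94. 119.]
 [501.  94. 121.]
 [490. 112. 124.]]
```

View pics/s3.png

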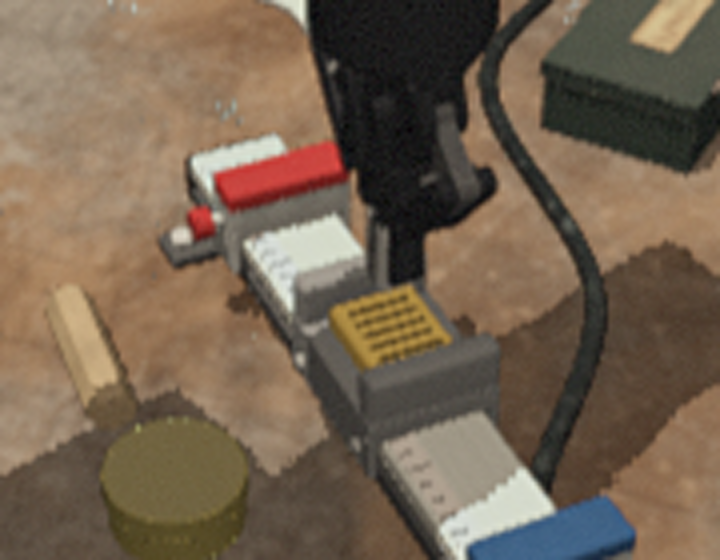

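Both cameras put the tips at z≈100 while the TCP reads 92. So the shut fingertips stand less far ahead than stated, and contact should come at about TCP 68–70. I'll continue down, watching the force.

Request:
arm_command --rows '[[[0,0,-0.2,0,0,0],[0,0,-0.2,0,0,0],[0,0,-0.2,0,0,0],[0,0,-0.2,0,0,0],[0,0,0,0,0,0],[0,0,0,0,0,0]]]'

```text
time: 6.0
tool_pos: [499.7, 107.8, 84.4]
ee_rot: [0.037, 0.999, -0.0, -0.0]
wrist_force: [-1.1, 0.6, 0.1]
finger_gap: -0.2
grip_force: 0.0
```

Run:
```python
from h import *
s,d,cast=wrist('w2.png'); print(s['tool_pos'],s['time'],s['wrist_force'],s['joints'])
for n in('side','scene'):
    d=grab(n);P=cloud(d)
    m=(abs(P[...,0]-500)<25)&(abs(P[...,1]-108)<40)&(P[...,2]>92)&(P[...,2]<180);q=P[m];print(q[np.argsort(q[:,2])][::10][:8].round())
```

```text
[499.69665231 107.76720029  84.40176076] 6.0 [-1.14339673  0.60980252  0.09635388] [ 2.12415411e-01  3.61974623e-01 -1.94467817e-01  1.01454852e+00
 -5.63469345e-06  2.87254125e-01]
[[508. 102.  97.]
 [509.  99. 101.]
 [489. 103. 104.]
 [509. 100. 107.]
 [493.  94. 108.]
 [511. 100. 111.]
 [490. 115. 112.]
 [490. 102. 114.]]
[[495. 102.  95.]
 [489. 106.  99.]
 [490. 111. 102.]
 [489. 113. 105.]
 [505.  93. 106.]
 [496.  97. 108.]
 [499.  96. 109.]
 [491. 102. 111.]]
```

View pics/w2.png

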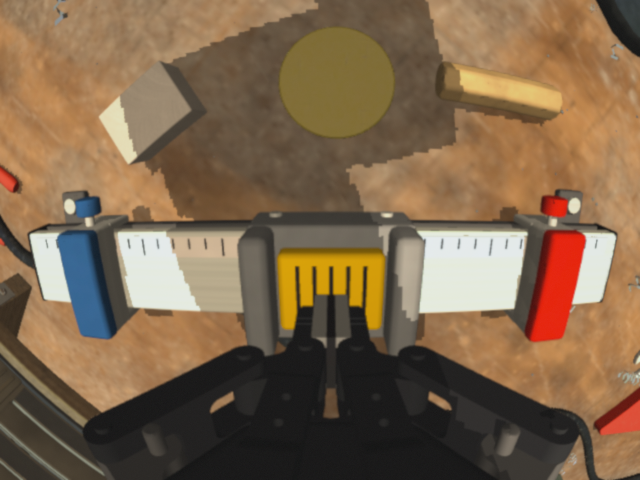

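The wrist view shows the shut fingers centred on the pad (332,320), still above it. I'll go down further.

Request:
arm_command --rows '[[[0,0,-0.3,0,0,0],[0,0,-0.3,0,0,0],[0,0,-0.3,0,0,0],[0,0,-0.2,0,0,0],[0,0,0,0,0,0],[0,0,0,0,0,0]]]'

```text
time: 6.75
tool_pos: [499.7, 107.8, 73.4]
ee_rot: [0.037, 0.999, -0.0, -0.0]
wrist_force: [-0.2, -0.6, 0.7]
finger_gap: -0.1
grip_force: 0.0
```

Request:
arm_command --rows '[[[0,0,-0.15,0,0,0],[0,0,-0.15,0,0,0],[0,0,0,0,0,0],[0,0,0,0,0,0]]]'

```text
time: 7.15
tool_pos: [499.7, 107.8, 70.5]
ee_rot: [0.037, 0.999, -0.0, -0.0]
wrist_force: [-0.5, 0.3, -0.5]
finger_gap: 0.1
grip_force: 0.0
```

Request:
arm_command --rows '[[[0,0,-0.1,0,0,0],[0,0,-0.1,0,0,0],[0,0,0,0,0,0],[0,0,0,0,0,0]]]'

```text
time: 7.55
tool_pos: [499.7, 107.7, 68.5]
ee_rot: [0.037, 0.999, -0.0, -0.0]
wrist_force: [-0.3, 0.4, 0.3]
finger_gap: -0.3
grip_force: 0.0
```

Request:
arm_command --rows '[[[0,0,-0.1,0,0,0],[0,0,-0.1,0,0,0],[0,0,0,0,0,0],[0,0,0,0,0,0]]]'

```text
time: 7.95
tool_pos: [499.7, 107.8, 66.5]
ee_rot: [0.037, 0.999, -0.0, -0.0]
wrist_force: [0.3, -0.6, -0.1]
finger_gap: 0.1
grip_force: 0.0
```

Run:
```python
from h import *
for n in('side','scene'):
    d=grab(n);P=cloud(d)
    cv2.imwrite('pics/%s4.png'%n,cv2.resize(cv2.cvtColor(d['img'][190:290,270:390],cv2.COLOR_RGB2BGR),None,fx=5,fy=5,interpolation=2))
a=[cv2.imread('pics/%s4.png'%n) for n in('side','scene')]
cv2.imwrite('pics/both4.png',cv2.resize(np.hstack(a),(800,333)))
print(r.get_state()['wrist_force'])
```

```text
[-0.0111374  -0.28161277  0.27546126]
```

View pics/both4.png

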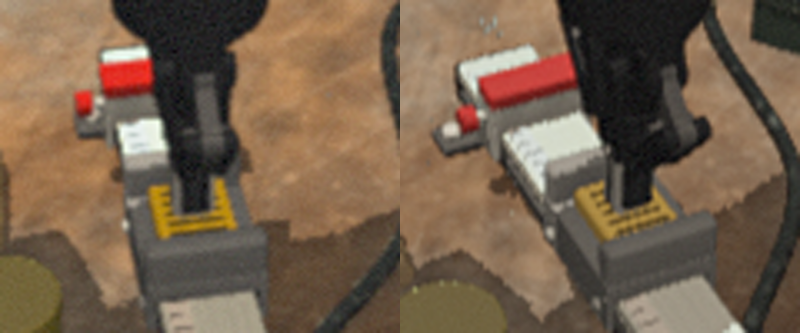

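The fingertips are now right over the pad surface, at row ~253 in side (z≈77). I'll continue down in small steps.

Request:
arm_command --rows '[[[0,0,-0.1,0,0,0],[0,0,-0.1,0,0,0],[0,0,0,0,0,0],[0,0,0,0,0,0]]]'

```text
time: 8.45
tool_pos: [499.7, 107.8, 64.4]
ee_rot: [0.037, 0.999, -0.0, -0.0]
wrist_force: [-0.4, 0.1, -0.4]
finger_gap: -0.2
grip_force: 0.0
```

Request:
arm_command --rows '[[[0,0,-0.1,0,0,0],[0,0,-0.1,0,0,0],[0,0,0,0,0,0],[0,0,0,0,0,0]]]'

```text
time: 8.85
tool_pos: [499.9, 107.8, 63.2]
ee_rot: [0.037, 0.999, 0.0, 0.0]
wrist_force: [-1.4, -0.3, 4.8]
finger_gap: -0.0
grip_force: 2.5
```

Contact at TCP ≈ 63.7. Now I'll press about 4 mm.

Request:
arm_command --rows '[[[0,0,-0.1,0,0,0],[0,0,-0.1,0,0,0],[0,0,-0.1,0,0,0],[0,0,0,0,0,0],[0,0,0,0,0,0]]]'

```text
time: 9.35
tool_pos: [500.1, 107.8, 60.7]
ee_rot: [0.037, 0.999, 0.0, 0.001]
wrist_force: [-3.1, -0.2, 8.4]
finger_gap: 0.0
grip_force: 4.3
```

Request:
arm_command --rows '[[[0,0,-0.1,0,0,0],[0,0,-0.1,0,0,0],[0,0,0,0,0,0],[0,0,0,0,0,0]]]'

```text
time: 9.75
tool_pos: [500.1, 107.8, 58.8]
ee_rot: [0.037, 0.999, 0.0, 0.001]
wrist_force: [-2.8, -0.1, 9.6]
finger_gap: -0.2
grip_force: 4.6
```

Pad is about 4.5–5 mm down. I'll push along the rail (+y).

Request:
arm_command --rows '[[[0.01,0.15,0,0,0,0],[0.02,0.3,0,0,0,0],[0.03,0.4,0,0,0,0],[0.03,0.4,0,0,0,0],[0.03,0.4,0,0,0,0],[0.03,0.4,0,0,0,0],[0.03,0.4,0,0,0,0],[0.03,0.4,0,0,0,0],[0.03,0.4,0,0,0,0],[0.03,0.4,0,0,0,0],[0.03,0.4,0,0,0,0],[0.02,0.3,0,0,0,0],[0.01,0.2,0,0,0,0],[0,0,0,0,0,0]]]'

```text
time: 11.15
tool_pos: [503.5, 153.7, 58.9]
ee_rot: [0.037, 0.999, 0.0, 0.001]
wrist_force: [-2.5, -0.1, 8.9]
finger_gap: 0.2
grip_force: 4.6
```

Run:
```python
from h import *
s,d,cast=wrist('w3.png'); print(s['tool_pos'],s['time'],s['wrist_force'])
```

```text
[503.51578475 153.73639872  58.93828428] 11.15 [-2.51240344 -0.08554483  8.90718721]
```

View pics/w3.png

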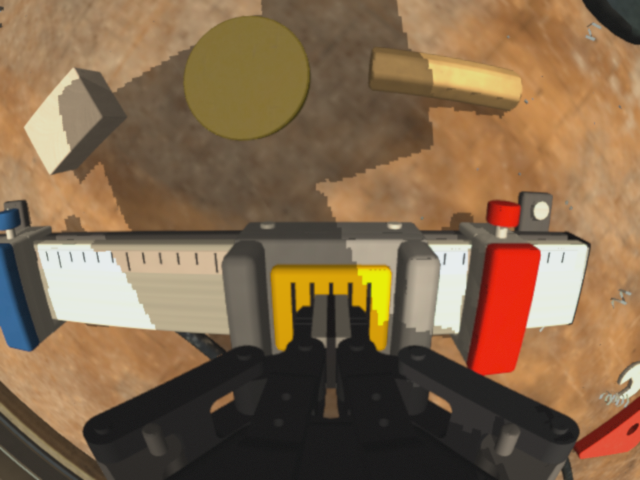

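The slider follows with the pad still centred under the fingers, and the remaining gap to red (435→465 px) is about 15–18 mm. I'll continue.

Request:
arm_command --rows '[[[0.02,0.2,0,0,0,0],[0.02,0.3,0,0,0,0],[0.02,0.3,0,0,0,0],[0.02,0.3,0,0,0,0],[0.01,0.2,0,0,0,0],[0.01,0.15,0,0,0,0],[0,0,0,0,0,0],[0,0,0,0,0,0]]]'

```text
time: 12.0
tool_pos: [504.6, 168.1, 59.0]
ee_rot: [0.037, 0.999, 0.0, 0.001]
wrist_force: [-2.6, 0.3, 10.1]
finger_gap: -0.1
grip_force: 4.5
```

Request:
arm_command --rows '[[[0.01,0.15,0,0,0,0],[0.01,0.15,0,0,0,0],[0,0,0,0,0,0],[0,0,0,0,0,0]]]'

```text
time: 12.4
tool_pos: [504.8, 171.1, 59.0]
ee_rot: [0.037, 0.999, 0.0, 0.001]
wrist_force: [-2.4, -1.0, 9.6]
finger_gap: 0.2
grip_force: 4.5
```

Request:
arm_command --rows '[[[0.01,0.1,0,0,0,0],[0.01,0.1,0,0,0,0],[0,0,0,0,0,0],[0,0,0,0,0,0]]]'

```text
time: 12.8
tool_pos: [505.0, 173.0, 59.0]
ee_rot: [0.037, 0.999, 0.0, 0.001]
wrist_force: [-2.1, -1.3, 8.5]
finger_gap: 0.0
grip_force: 4.5
```

Request:
arm_command --rows '[[[0.01,0.1,0,0,0,0],[0.01,0.1,0,0,0,0],[0,0,0,0,0,0],[0,0,0,0,0,0]]]'

```text
time: 13.2
tool_pos: [505.1, 174.9, 59.0]
ee_rot: [0.037, 0.999, 0.0, 0.001]
wrist_force: [-2.4, -0.8, 9.1]
finger_gap: 0.1
grip_force: 4.6
```

Run:
```python
from h import *
s,d,cast=wrist('w4.png'); print(s['tool_pos'],s['time'],s['wrist_force'])
```

```text
[505.08652631 174.93424371  58.9604004 ] 13.2 [-2.35177987 -0.76965539  9.11129938]
```

View pics/w4.png

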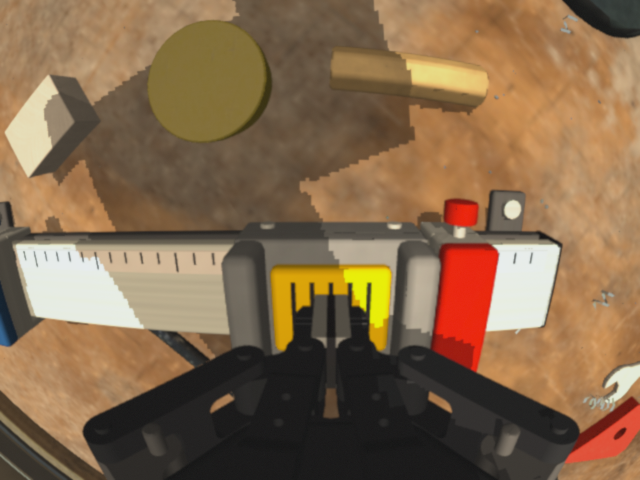

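The slider is very near the red stop (437 vs 441 px), and there is no counterforce yet. I'll continue.

Request:
arm_command --rows '[[[0.01,0.1,0,0,0,0],[0.01,0.1,0,0,0,0],[0,0,0,0,0,0],[0,0,0,0,0,0]]]'

```text
time: 13.65
tool_pos: [505.3, 176.9, 59.0]
ee_rot: [0.037, 0.999, 0.0, 0.001]
wrist_force: [-2.5, -1.5, 7.7]
finger_gap: -0.2
grip_force: 4.6
```

Request:
arm_command --rows '[[[0.01,0.1,0,0,0,0],[0,0.1,0,0,0,0],[0,0,0,0,0,0],[0,0,0,0,0,0]]]'

```text
time: 14.05
tool_pos: [505.4, 178.4, 58.9]
ee_rot: [0.038, 0.999, -0.0, 0.001]
wrist_force: [-2.6, -1.9, 8.6]
finger_gap: 0.1
grip_force: 4.6
```

Request:
arm_command --rows '[[[0.01,0.1,0,0,0,0],[0,0.1,0,0,0,0],[0,0,0,0,0,0],[0,0,0,0,0,0]]]'

```text
time: 14.45
tool_pos: [505.4, 178.8, 58.7]
ee_rot: [0.038, 0.999, -0.002, 0.001]
wrist_force: [-2.1, -6.0, 9.6]
finger_gap: 0.1
grip_force: 4.6
```

Counterforce is −6 N in y and the tool has stalled, so the slider rests against the red stop. I'll lift straight up.

Request:
arm_command --rows '[[[0,0,0.1,0,0,0],[0,0,0.1,0,0,0],[0,0,0.2,0,0,0],[0,0,0.2,0,0,0],[0,0,0.2,0,0,0],[0,0,0.3,0,0,0],[0,0,1,0,0,0],[0,0,2,0,0,0],[0,0,3,0,0,0],[0,0,4,0,0,0],[0,0,2,0,0,0],[0,0,0,0,0,0],[0,0,0,0,0,0]]]'

```text
time: 15.75
tool_pos: [505.2, 181.0, 188.9]
ee_rot: [0.037, 0.999, 0.0, 0.0]
wrist_force: [-0.8, -0.7, -0.7]
finger_gap: 0.2
grip_force: 0.0
```

Run:
```python
from h import *
s,d,cast=wrist('w5.png'); print(s['tool_pos'],s['time'],s['wrist_force'])
```

```text
[505.1516217  180.9908201  188.87116553] 15.75 [-0.80000017 -0.68830299 -0.7256473 ]
```

View pics/w5.png

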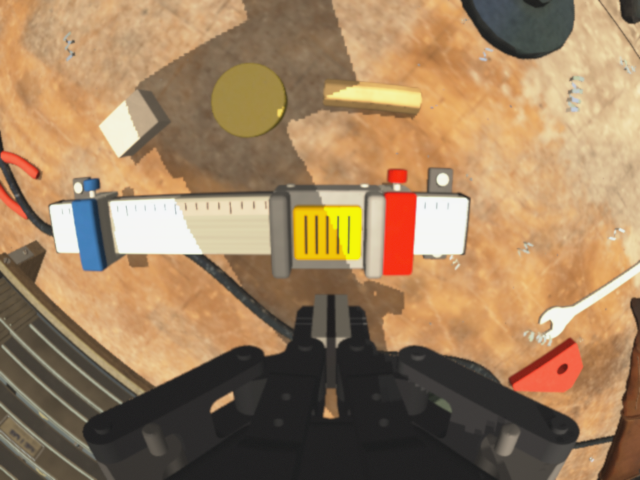

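The slider (ridge at 380 px) sits flush against the red stop (385 px). The hand is clear, and the tin, bar and block haven't moved.

```bash
python3 -c "
from cell import r
print(r.close_job())"
```

```text
the job is handed in; nothing more can be done
None
```

The slider now rests against the red stop with the pad released and the hand clear. The bar, tin and block look unmoved in the last picture. I've handed the job in, but no verdict came back.

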